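# Close up a loaded glaze-mill jar

### The arm

A 7-joint arm with a two-finger parallel gripper is mounted at the origin on the work surface. World frame = base frame: x ahead of the robot, y to its left, z up, the work surface at z = 0. Lengths are in m, angles in degrees, forces in N, time in s.
With the tool pointing down it reaches from about 0.4 to 0.75 m from the base axis. Payload 19.5 kg.
Tool frame: the origin (TCP) lies at the very end of the fingers, on their centre line; the grasp point (between the pads) lies ctrl.grasp_offset behind it (ctrl.grasp_offset is the distance from the TCP to the grasp point, in m); z points along the fingers, y is the direction in which the jaws open and shut (so a half turn about z gives the same grasp; the last joint's range is limited). The gripper opens to 85 mm and grips with 20 to 120 N. Pads are 22 mm wide; open, the fingers measure 114 mm over their backs; the gripper's body (76 mm by 85 mm) begins 54 mm behind the grasp point. The pads swing forward as they close: fully open they stand 13 mm farther back than shut.
Start: joints at [71.35, 40.479, -1.581, 85.061, 1.261, 54.483, -4.326], TCP at [0.161, -0.552, 0.231] pointing down, gripper open.
Joint ranges: [-155.06, 155.06], [-18.47, 123.98], [-90, 86.84], [0, 140.48], [-83.41, 263.41], [0, 116], [-161.91, 161.91]. Speed limits (degrees/s): [108.29, 108.29, 147.25, 147.25, 172.46, 172.46, 172.46].

### API

Orientations are given as [roll, pitch, yaw] about the fixed x, y, z axes, in that order (R = Rz(yaw) Ry(pitch) Rx(roll)).
In Python, from workcell import ctrl, camera, calibration gives the robot as it stands. Calls block until the motion is done:
- ctrl.goto(position, orientation): joint-space move of the TCP to a pose.
- ctrl.move_l(position, vel=0.15, rotation=None, threshold=None): straight line of the TCP; rotation=None keeps the orientation; vel is the mean speed in m/s. With threshold (N) it stops when the force on the tool has changed by that much, and returns True; else False.
- ctrl.move_joints(angles): joint-space move.
- ctrl.move_gripper(opening): finger opening in m; the grip force is fixed at half the most; returns when the fingers have stopped.
- ctrl.pause(seconds).
- ctrl.solve_ik(position, orientation): joint angles nearest the present ones, or None.
- camera(name): name is "scene" or "top" or "wrist"; returns (picture, depth): 400x640x3 uint8, red, green, blue; 400x640 float32, m along the optical axis (not along the pixel's ray), 0 where there is no reading.
- calibration(name): a dict with "fx", "fy", "cx", "cy" (pixels), "camera_from_world" (4x4, takes a point from world to camera coordinates). Camera axes: x right, y up, looking along -z (the intrinsics and any distortion apply to the point x, -y, -z); pixel columns grow to the right and rows downward; lengths in m; the calibration is good to about 2 mm. A picture is of the moment at which its call begins: read the wrist's pose just before it. calibration takes no time and is no camera call; for the wrist camera it gives the pose at the moment of the call.
A pose or a line that the arm cannot do raises ctrl.IKError and nothing moves.
- ctrl.sign_off(): hands the job in, once; it reports no verdict.
Readings, each from a call of its own:
- ctrl.current_time(): time.
- ctrl.current_q(): joint angles.
- ctrl.current_qd(): joint speeds.
- ctrl.current_joint_torque(): joint torques, N m.
- ctrl.current_ee_pos(): TCP position.
- ctrl.current_tool_rot(): TCP orientation.
- ctrl.current_ft_force(): force on the tool from outside, world axes, zero at the start.
- ctrl.current_torque(): the same for the moment, N m.
- ctrl.current_finger_gap(): finger opening in m.
Only numpy, scipy, OpenCV 4.12 (cv2) and the standard library are available. Lean on these libraries where they do the work, as an engineer would, in place of code of your own. Each camera call takes 0.05 s, during which the arm holds its last target. There are 200 camera calls.

### The job

The white porcelain mill jar is charged with its grinding balls: close it up for the mill. Set the white lid down gently on the mouth (set it, do not let it drop), swing the steel bail fully upright over the lid, and then fold its red-ball lever down flat to clamp the lid. Leave the brown lid and everything else on the bench where it is.

Things in the scene. Friction and masses are not known exactly. Their poses are not given: they have to be found in the camera images.
- jar: White porcelain mill jar, 124 mm across, fixed upright and immovable in a wooden loading ring (156 mm across, 15 mm high). Origin: centre of the ring's underside, on the bench; z up along the jar's axis. The neck is 96 mm across; its steel band carries two trunnion pins along the jar's x axis, 143 mm above the bench, on which the bail pivots.
- mouth (a point): Centre of the jar's open mouth, at rim height, 165 mm above the bench. The mouth is 78 mm in diameter, the flat rim 9 mm wide.
- lid: White porcelain lid, loose, about 0.33 kg, right way up on the bench. From below: plug 70 mm across and 8 mm deep, tapered to 60 mm at its underside (4 mm play all round in the mouth); disc 92 mm across, 14 mm thick, with a black gasket below that rests on the rim; round knob. 44 mm tall. Origin: centre of the plug's underside, 8 mm below the rim when seated; z up.
- lid_knob (a point): On the axis of the lid's knob, at half its height, 33 mm above the lid's origin. Knob 31 mm in diameter, 22 mm tall, straight-sided for 19 mm.
- bail (a joint): Angle of the bail (rad): 0 = upright over the lid, at its stop; grows as it leans to the jar's -y, up to 1.45 (nearly level). The bail is a U of steel strip 18 mm wide; its arms stand 58 to 62 mm either side of the jar's axis along the jar's x; its crossbar's top is 68 mm from the trunnion axis. Stiff pivots (0.2 N m) hold it where it is left.
- lever (a joint): Angle of the cam lever on the bail's crossbar (rad): 0 = folded flat along the crossbar, at its stop, towards the jar's -x; 1.57 = standing straight out from the crossbar, away from the trunnions. Stiff (0.1 N m), stays where left. At the end of folding its cam presses on the lid's knob: 5 to 10 N down on the ball is enough.
- lever_pivot (a point): The cam lever's pivot, in the middle of the bail's crossbar, 71 mm from the trunnion axis; the pivot pin runs along the jar's y when the bail is upright.
- lever_ball (a point): Centre of the red ball, 20 mm in diameter, on the end of the cam lever: 70 mm from lever_pivot, towards the jar's -x when folded. A handy grip for swinging the bail, but the round ball turns and slowly creeps out of a pinch on a long swing: take it anew half way. The lever is a flat bar 11 mm wide and 6 mm thick.
- brown_lid: Bystander: brown lid of another, smaller jar, same shape as the white one, 74 mm in diameter. Origin: centre of its underside.
- mug: Bystander: white mug, 76 mm across, 90 mm tall. Origin: centre of its underside.
- brush: Bystander: glaze brush, 190 mm long, lying flat.
- glaze_pot: Bystander: small closed glaze pot with a blue cap, 56 mm across, 75 mm tall. Origin: centre of its underside.
- ball_bowl: Bystander: blue bowl of spare grinding balls, 120 mm across, 42 mm tall. Origin: centre of its underside.
- rib: Bystander: flat wooden rib, 100 x 55 x 6 mm.
- loop_tool: Bystander: wooden-handled loop tool for trimming, 195 mm long, lying flat.
Not all that is in view belongs to the job. What is shaped like the lid but yellow is not meant.

How it is judged (in metres and radians):
On the way, in this order (a step that is already met when the one before it is completed fails the run):
1. the white lid is seated on the jar's mouth (z of lid in the frame of mouth between -0.011 and -0.0055 m and horizontal distance between lid and mouth below 0.007 m and angle between lid's own z axis and vertical below 0.06 rad), for 0.2 s.
2. the bail is upright over the seated lid, its lever still raised (z of lid in the frame of mouth below -0.0055 m and value of joint bail below 0.1 rad and value of joint lever above 0.5 rad), for 0.1 s.
At the end, for the whole second after the job is handed in: The white lid sits square on the mouth (within 7 mm of centre, within 2.5 mm of its seated height, tilted under 0.06 rad) at rest, the bail is upright (within 0.1 rad of its stop) and the lever is folded flat (within 0.1 rad of its stop) (all of step 1 and value of joint each of bail, lever below 0.1 rad and linear speed of lid below 0.02 m/s); the robot touches nothing.
It fails at once if the lid is dropped or flung: it moves faster than 0.4 m/s with no finger on it (linear speed of lid above 0.4 m/s and contact force between lid and the fingers below 0.05 N).
It fails at once if the brown lid is moved by more than 20 mm (distance of brown_lid from where it was at the start of the episode above 0.02 m).
It fails at once if another thing on the bench is moved by more than 30 mm (distance of any of mug, brush, glaze_pot, ball_bowl, rib, loop_tool from where it was at the start of the episode above 0.03 m).
It also fails if it takes over 69 s, if anything falls off the work surface, if the arm or the gripper's body presses on something with over 40 N, if the wrist force passes 120 N, or if a joint passes its speed limit or range.

## Working session

There is one attempt and no reset: what is moved stays moved. The work goes in short steps, each a Python script; the robot and the scene stay as the last script left them, time stands still between calls to the robot, and variables do not carry over. Pictures are saved under pics/ and viewed, about 8 in all and at most 12, crops included, and the job is handed in when it is done.

```bash
mkdir -p pics; ls; cat > h.py <<'E'
import numpy as np, cv2
from workcell import ctrl, camera, calibration
def snap(name,f=None):
    c=calibration(name); p,d=camera(name)
    np.savez('pics/%s.npz'%(f or name),p=p,d=d,T=c["camera_from_world"],k=[c["fx"],c["fy"],c["cx"],c["cy"]])
    cv2.imwrite('pics/%s.png'%(f or name),p[:,:,::-1]); return p,d,c
def world(f,u,v,z=None):
    n=np.load('pics/%s.npz'%f); fx,fy,cx,cy=n['k']; d=n['d']
    W=np.linalg.inv(n['T']); r=np.array([(u-cx)/fx,-(v-cy)/fy,-1.])
    if z is None:
        return (W@np.r_[r*d[int(v),int(u)],1])[:3]
    o=W[:3,3]; q=W[:3,:3]@r; return o+q*(z-o[2])/q[2]
def cloud(f):
    n=np.load('pics/%s.npz'%f); fx,fy,cx,cy=n['k']; d=n['d']
    v,u=np.mgrid[:400,:640]; P=np.stack([(u-cx)/fx*d,-(v-cy)/fy*d,-d,np.ones_like(d)],-1)
    return (P@np.linalg.inv(n['T']).T)[...,:3], n['p'], d>0
E
python3 - <<'E'
from h import *
for n in("scene","top"): 
    p,d,c=snap(n); print(n,{k:v for k,v in c.items() if k!="camera_from_world"},np.linalg.inv(c["camera_from_world"]).round(3).tolist(),(d>0).mean())
print(ctrl.grasp_offset,ctrl.current_time(),ctrl.current_tool_rot())
E
```

```text
pics
scene {'fx': 478.2662644226221, 'fy': 478.2662644226221, 'cx': 310.42278096827965, 'cy': 191.37597741985053} [[0.608, -0.623, 0.491, 1.155], [0.794, 0.485, -0.368, -0.49], [-0.009, 0.614, 0.79, 1.121], [0.0, 0.0, 0.0, 1.0]] 0.9959921875
top {'fx': 488.6930801542404, 'fy': 488.6930801542404, 'cx': 318.95521788093123, 'cy': 184.44907483158497} [[-0.001, 0.99, -0.142, 0.299], [-1.0, -0.003, -0.016, -0.037], [-0.016, 0.142, 0.99, 1.683], [0.0, 0.0, 0.0, 1.0]] 0.996
0.0187 0.1 [-1.79946848e+02  2.35825013e-03  1.62574013e+01]
```

View pics/scene.png

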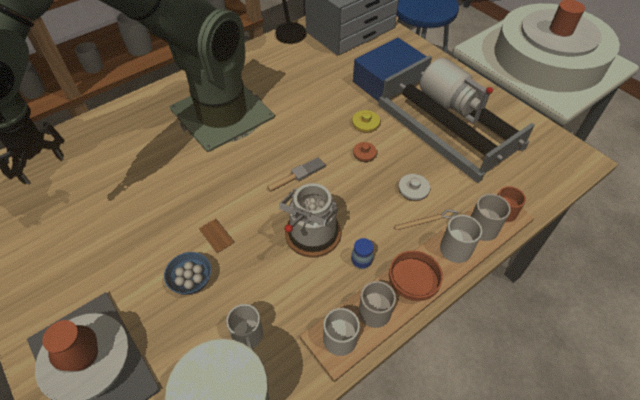

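View pics/top.png

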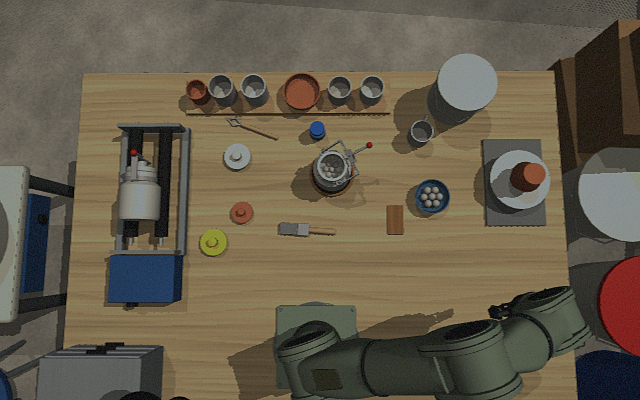

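The white lid is at scene (414,187) / top (237,157). It could be confused with the yellow lid at top (213,242), the brown lid at (241,213) and the closed jar in the mill at (140,190). I choose the white one by its colour. The jar is at top (332,170) and the red ball at (369,145).

```bash
python3 - <<'E'
from h import *
a=cv2.imread('pics/scene.png')[165:255,260:440]; b=cv2.imread('pics/top.png')[115:205,215:395]
cv2.imwrite('pics/crop1.png',np.vstack([cv2.resize(x,None,fx=3.3,fy=3.3,interpolation=cv2.INTER_CUBIC) for x in(a,b)]))
for n in('top','scene'):
    P,p,ok=cloud(n); p=p.astype(int)
    red=(p[...,0]>120)&(p[...,1]<60)&(p[...,2]<70)&ok&(P[...,2]>.05)&(P[...,2]<.35)&(P[...,0]>.4)&(P[...,0]<.75)
    vv,uu=np.nonzero(red); print(n,'red',len(vv),[(u,v,P[v,u].round(3).tolist()) for u,v in list(zip(uu,vv))[::6]])
    # lid
    c=world(n,*((237,157) if n=='top' else (414,187)))
    m=(np.hypot(P[...,0]-c[0],P[...,1]-c[1])<.08)&ok
    dsk=m&(P[...,2]>.012)&(P[...,2]<.03); kn=m&(P[...,2]>.036)&(P[...,2]<.06)
    for k,q in(('disc',dsk),('knob',kn)):
        v,u=np.nonzero(q); cc,r=cv2.minEnclosingCircle(P[q][:,:2].astype(np.float32)); print(n,k,len(v),np.array(cc).round(4),round(r,4),P[q][:,2].mean().round(4))
    c=np.array([.6,-.08]); m=ok&(np.hypot(P[...,0]-c[0],P[...,1]-c[1])<.2)&(P[...,2]>.158)&(P[...,2]<.172)
    print(n,'rim',m.sum(),np.median(P[m],0),P[m].min(0),P[m].max(0))
    for u,v in ((332,170),(241,213)) if n=='top' else ((313,200),(365,151)): print(world(n,u,v).round(3))
E
```

```text
top red 26 [(np.int64(370), np.int64(142), [0.643, -0.17, 0.208]), (np.int64(370), np.int64(144), [0.636, -0.17, 0.212]), (np.int64(133), np.int64(150), [0.618, 0.559, 0.221]), (np.int64(131), np.int64(152), [0.611, 0.563, 0.224]), (np.int64(133), np.int64(153), [0.608, 0.557, 0.223])]
top disc 451 [0.6393 0.2758] 0.0468 0.022
top knob 58 [0.6379 0.2767] 0.0162 0.043
top rim 330 [ 0.58278065 -0.06302364  0.16504149] [ 0.52269621 -0.13472559  0.15802747] [ 0.65828947 -0.00273926  0.17185096]
[ 0.574 -0.054  0.105]
[0.439 0.253 0.042]
scene red 51 [(np.int64(488), np.int64(88), [0.61, 0.555, 0.221]), (np.int64(489), np.int64(89), [0.615, 0.553, 0.222]), (np.int64(491), np.int64(90), [0.619, 0.559, 0.218]), (np.int64(287), np.int64(225), [0.633, -0.168, 0.21]), (np.int64(289), np.int64(226), [0.636, -0.165, 0.207]), (np.int64(289), np.int64(227), [0.638, -0.166, 0.206]), (np.int64(289), np.int64(228), [0.641, -0.168, 0.209]), (np.int64(288), np.int64(229), [0.641, -0.171, 0.207]), (np.int64(289), np.int64(230), [0.644, -0.171, 0.206])]
scene disc 553 [0.6408 0.2747] 0.0484 0.021
scene knob 79 [0.6422 0.2763] 0.0183 0.0422
scene rim 578 [ 0.58952382 -0.07606283  0.16413873] [ 0.52835828 -0.13781107  0.15800814] [ 0.66159047 -0.00566434  0.17197044]
[ 0.552 -0.031  0.108]
[0.456 0.245 0.033]
```

View pics/crop1.png

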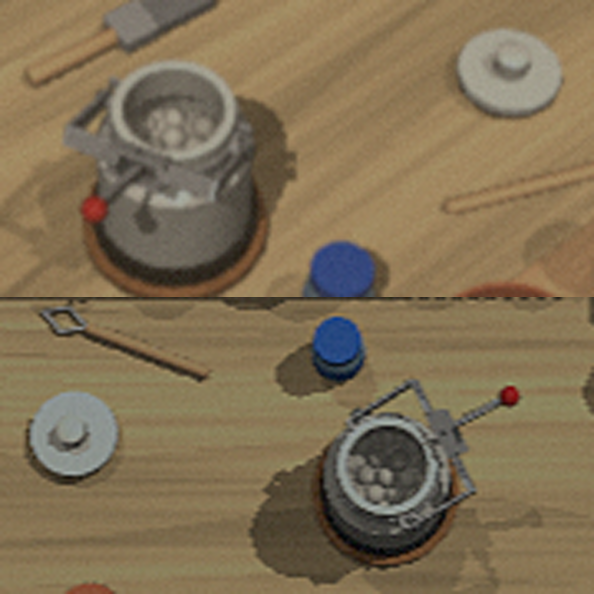

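```bash
cat > fit.py <<'E'
from h import *
from scipy.optimize import least_squares
from scipy.spatial import cKDTree
def rim(names):
    A=[]
    for n in names:
        P,p,ok=cloud(n); m=ok&(np.hypot(P[...,0]-.585,P[...,1]-.065)<9)&(abs(P[...,0]-.583)<.1)&(abs(P[...,1]+.065)<.1)&(P[...,2]>.161)&(P[...,2]<.169); A.append(P[m][:,:2])
    A=np.vstack(A)
    f=lambda c:np.maximum(abs(np.hypot(*(A-c).T)-.0435)-.0045,0)
    r=least_squares(f,[.58,-.065],loss='soft_l1',f_scale=.003); return r.x
def pts(names):
    A=[]
    for n in names:
        P,p,ok=cloud(n); p=p.astype(int)
        m=ok&(np.hypot(P[...,0]-.583,P[...,1]+.065)<.19)&(P[...,2]>.173)&(P[...,2]<.33); A.append(P[m])
    return np.vstack(A)
def model(q):
    x,y,yaw,b,l=q
    s=np.linspace(-.06,.06,40); w=[-.009,0,.009]
    M=[(a,t,.067) for a in s for t in w]+[(e,t,h) for e in(-.06,.06) for h in np.linspace(.02,.067,15) for t in w]
    M+=[(-k*np.cos(l),t,.071+k*np.sin(l)) for k in np.linspace(0,.065,30) for t in(-.004,.004)]
    M=np.array(M); c,sn=np.cos(b),np.sin(b)
    M=np.c_[M[:,0],M[:,1]*c-M[:,2]*sn,M[:,1]*sn+M[:,2]*c]
    B=np.array([-.07*np.cos(l),-sn*(.071+.07*np.sin(l)),c*(.071+.07*np.sin(l))])
    R=np.array([[np.cos(yaw),-np.sin(yaw),0],[np.sin(yaw),np.cos(yaw),0],[0,0,1]]); o=np.array([x,y,.143])
    return M@R.T+o, R@B+o
def fit(c,A,ball,q0):
    A=A[np.linalg.norm(A-ball,axis=1)>.014]
    def f(q):
        M,B=model(np.r_[c,q]); return np.r_[np.minimum(cKDTree(M).query(A)[0],.02)*1., (B-ball)*5]
    return least_squares(f,q0,diff_step=1e-3),len(A)
E
python3 - <<'E'
from fit import *
for ns in(['top'],['scene']): print(rim(ns))
c=rim(['top','scene']); A=pts(['top','scene'])
ball=np.array([.637,-.1685,.202])
best=None
for yaw in np.radians([20,35,50]):
  for b in(.9,):
    for l in(1.0,1.57,1.9):
      r,n=fit(c,A,ball,[yaw,b,l]); print(n,r.cost,np.degrees(r.x).round(1),(model(np.r_[c,r.x])[1]-ball).round(4))
E
```

```text
[ 0.57937637 -0.05634383]
[ 0.58416234 -0.06481925]
440 0.010996099328805084 [30.5 60.6 83.6] [ 0.0006 -0.0022  0.0099]
440 0.010996076789196953 [30.5 60.6 83.6] [ 0.0006 -0.0022  0.0099]
440 0.01099607425306195 [30.5 60.6 83.6] [ 0.0006 -0.0022  0.0099]
440 0.010996101088855782 [30.5 60.6 83.6] [ 0.0006 -0.0022  0.0099]
440 0.010996097960795453 [30.5 60.6 83.6] [ 0.0006 -0.0022  0.0099]
440 0.010996100671681332 [30.5 60.6 83.6] [ 0.0006 -0.0022  0.01  ]
440 0.010996104240834909 [30.5 60.6 83.6] [ 0.0006 -0.0022  0.0099]
440 0.01099609619955117 [30.5 60.6 83.6] [ 0.0006 -0.0022  0.01  ]
440 0.010996105301395035 [30.5 60.6 83.6] [ 0.0006 -0.0022  0.01  ]
```

```bash
python3 - <<'E'
from h import *
ctrl.goto([.58,-.065,.44],[180,0,-60]); print(ctrl.current_time(),ctrl.current_q())
snap('wrist','w1'); c=calibration('wrist'); print(np.linalg.inv(c['camera_from_world']).round(3).tolist())
ctrl.goto([.64,.2755,.22],[180,0,-60]); snap('wrist','w2'); print(ctrl.current_time(),ctrl.current_q())
a=cv2.imread('pics/w1.png');b=cv2.imread('pics/w2.png'); cv2.imwrite('pics/w12.png',np.vstack([a,b])[:, :][::1] if 0 else cv2.resize(np.vstack([a,b]),(480,600)))
P,p,ok=cloud('w2'); m=ok&(np.hypot(P[...,0]-.64,P[...,1]-.2755)<.08)
for lo,hi in((.012,.03),(.036,.06)):
    q=m&(P[...,2]>lo)&(P[...,2]<hi)
    if q.sum(): cc,r=cv2.minEnclosingCircle(P[q][:,:2].astype(np.float32)); print(q.sum(),cc,r,P[q].mean(0))
from fit import *
print(rim(['w1']))
E
```

```text
2.5 [  -4.53309013   35.23751653   19.80403716   55.13088514  -11.25987753
   91.24953108 -138.42815412]
[[-0.866, 0.474, 0.155, 0.62], [-0.499, -0.824, -0.268, -0.135], [0.001, -0.31, 0.951, 0.583], [0.0, 0.0, 0.0, 1.0]]
4.1167 [ -37.17778225   57.62905779   36.34703147   55.03082812  -31.13780155
   75.42027362 -157.16403799]
4477 (0.6399325728416443, 0.27445390820503235) 0.04594297707080841 [0.64130368 0.27210535 0.02251949]
660 (0.6401053667068481, 0.2744539976119995) 0.015478266403079033 [0.64051418 0.27360643 0.04386214]
[ 0.58112818 -0.06009885]
```

View pics/w12.png

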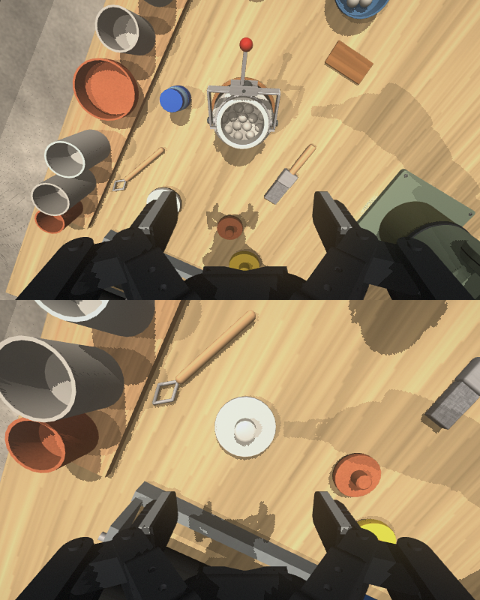

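```bash
python3 - <<'E'
from fit import *
for n in('w1','top','scene'):
    P,p,ok=cloud(n); m=ok&(abs(P[...,0]-.583)<.09)&(abs(P[...,1]+.063)<.09)&(P[...,2]>.162)&(P[...,2]<.168); A=P[m][:,:2]
    g=[(-(abs(np.hypot(*(A-[x,y]).T)-.0435)<.0055).sum(),x,y) for x in np.arange(.56,.61,.001) for y in np.arange(-.09,-.04,.001)]
    g.sort(); print(n,len(A),np.mean([t for t in g if t[0]<=g[0][0]*.99],0).round(4))
P,p,ok=cloud('w1'); p=p.astype(int)
red=ok&(p[...,0]>120)&(p[...,1]<70)&(p[...,2]<70)&(P[...,2]>.15)&(np.hypot(P[...,0]-.637,P[...,1]+.17)<.04)
B=P[red]; s=least_squares(lambda c:np.linalg.norm(B-c,axis=1)-.01,B.mean(0)-[0,0,.01],loss='soft_l1',f_scale=.002); print('ball',len(B),s.x)
A=pts(['w1']); c0=rim(['w1'])
def f(q):
    M,b=model(q); a=A[np.linalg.norm(A-s.x,axis=1)>.013]
    return np.r_[np.minimum(cKDTree(M).query(a)[0],.015),(b-s.x)*5]
for st in(.9,1.2):
    r=least_squares(f,[.581,-.064,.5,st,1.5],diff_step=1e-3); print(len(A),r.cost,r.x.round(4),np.degrees(r.x[2:]).round(1),(model(r.x)[1]-s.x).round(4))
E
```

```text
w1 1633 [-1.31025e+03  5.77800e-01 -5.40000e-02]
top 186 [-1.546667e+02  5.767000e-01 -5.130000e-02]
scene 371 [-2.370e+02  5.783e-01 -5.330e-02]
ball 124 [ 0.63648966 -0.16824947  0.20255573]
1437 0.012776775207865295 [ 0.5792 -0.057   0.4844  1.0932  1.5831] [27.8 62.6 90.7] [0.0018 0.0008 0.0053]
1437 0.012772018530024735 [ 0.5793 -0.057   0.4829  1.0931  1.5806] [27.7 62.6 90.6] [0.0016 0.0007 0.0053]
```

```bash
python3 - <<'E'
from h import *
ctrl.goto([.640,.2745,.12],[180,0,117]); ctrl.move_gripper(.055)
hit=ctrl.move_l([.640,.2745,.025],vel=.1,threshold=5); print(hit,ctrl.current_ee_pos(),ctrl.current_ft_force())
ctrl.move_gripper(.0); print('gap',ctrl.current_finger_gap(),ctrl.current_ee_pos(),ctrl.current_ft_force())
ctrl.move_l([.640,.2745,.30],vel=.15); print(ctrl.current_ft_force(),ctrl.current_finger_gap())
ctrl.goto([.578,-.054,.30],[180,0,117]); print(ctrl.current_time(),ctrl.current_q())
snap('wrist','w3'); snap('scene','s3')
a=cv2.imread('pics/w3.png'); b=cv2.imread('pics/s3.png')[100:300,200:520]
cv2.imwrite('pics/c3.png',cv2.resize(np.vstack([a,cv2.resize(b,(640,400))]),(480,600)))
E
```

```text
False [0.64035826 0.27468301 0.0257127 ] [-0.26271453 -0.40906579 -0.37620905]
gap 0.028658544671861616 [0.64030995 0.27467009 0.02589781] [-2.29649538 -0.83908188  7.88273872]
[-0.42230613 -0.29495741 -3.1064953 ] 0.028668021962609206
11.6167 [ 6.74853761 37.35759948 -9.6145631  76.71742179  6.29933657 66.43323508
 23.64657244]
```

View pics/c3.png

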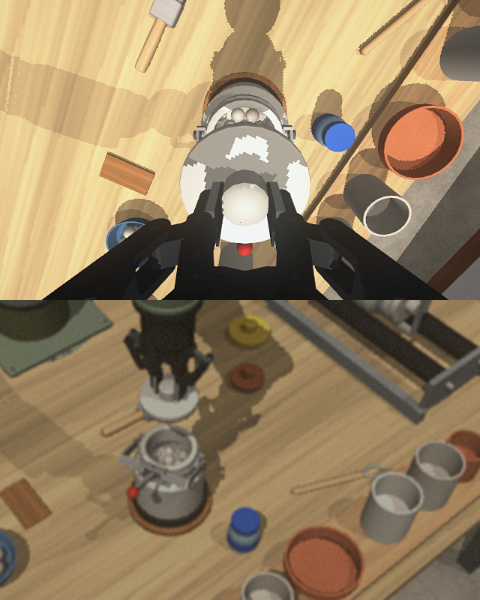

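```bash
python3 - <<'E'
from fit import *
for n in('w3','s3'):
    P,p,ok=cloud(n); e=np.array([.578,-.054,.30]); D=P-e
    m=ok&(np.hypot(D[...,0],D[...,1])<.06)&(abs(D[...,2]+.002)<.012)&(p.min(-1)>90); A=P[m]
    k=np.linalg.lstsq(np.c_[A[:,:2]-e[:2],np.ones(len(A))],A[:,2],rcond=None)[0]
    g=[(np.maximum(np.hypot(*(A[:,:2]-[x,y]).T)-.046,0).sum()*1,x,y) for x in np.arange(.570,.586,.001) for y in np.arange(-.062,-.046,.001)]; g.sort()
    print(n,len(A),k,[np.round(t,4) for t in g[:3]],A.min(0),A.max(0))
E
```

```text
w3 14139 [-2.27923917e-04 -6.30938970e-03  2.96738360e-01] [array([ 0.0007,  0.578 , -0.052 ]), array([ 0.0145,  0.577 , -0.052 ]), array([ 0.0247,  0.578 , -0.051 ])] [ 0.53254567 -0.09753466  0.28632122] [ 0.62405799 -0.00637847  0.30999155]
s3 620 [-0.02054602  0.02114269  0.29550811] [array([ 0.0053,  0.579 , -0.053 ]), array([ 0.0073,  0.579 , -0.054 ]), array([ 0.0077,  0.579 , -0.052 ])] [ 0.53150098 -0.09828556  0.28668636] [ 0.62481615 -0.00650948  0.30953247]
```

```bash
python3 - <<'E'
from h import *
x,y=.578,-.055
ctrl.move_l([x,y,.20],vel=.12)
hit=ctrl.move_l([x,y,.179],vel=.02,threshold=4); print(hit,ctrl.current_ee_pos(),ctrl.current_ft_force())
if hit and ctrl.current_ee_pos()[2]<.1865 or not hit:
    ctrl.move_gripper(.05); print(ctrl.current_time(),ctrl.current_finger_gap())
    ctrl.move_l([x,y,.35],vel=.15)
    snap('wrist','w4'); snap('scene','s4')
    a=cv2.imread('pics/w4.png'); b=cv2.imread('pics/s4.png')[140:290,220:460]
    cv2.imwrite('pics/c4.png',cv2.resize(np.vstack([a,cv2.resize(b,(640,400))]),(480,600)))
    P,p,ok=cloud('w4'); m=ok&(np.hypot(P[...,0]-x,P[...,1]-y)<.055)&(p.min(-1)>90)
    for lo,hi in((.174,.187),(.195,.21)):
        q=m&(P[...,2]>lo)&(P[...,2]<hi); A=P[q]; cc,r=cv2.minEnclosingCircle(A[:,:2].astype(np.float32))
        print(q.sum(),cc,r,np.linalg.lstsq(np.c_[A[:,:2]-[x,y],np.ones(len(A))],A[:,2],rcond=None)[0])
E
```

```text
True [ 0.57790249 -0.05505113  0.18286603] [-2.2951755   0.46658407  8.12576995]
13.85 0.05025560079883911
5297 (0.5800023674964905, -0.05899963900446892) 0.05083427205681801 [ 0.00138694 -0.0037835   0.17957553]
775 (0.5773064494132996, -0.05487125366926193) 0.015460029244422913 [ 0.00843725 -0.02971569  0.20100705]
```

View pics/c4.png

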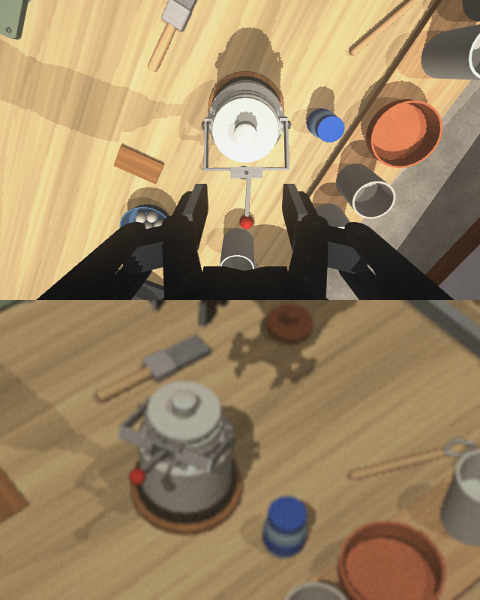

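The lid is seated: its disc top is at 0.1796 (expected 0.179) and it is level. Next I push the bail up from its outer side with the fingers closed.

```bash
cat > jar.py <<'E'
from h import *
t=np.radians(27.2); O=np.array([.5775,-.0545,0]); X=np.array([np.cos(t),np.sin(t),0]); Y=np.array([-np.sin(t),np.cos(t),0])
def J(x,y,z): return list(O+x*X+y*Y+np.array([0,0,z]))
def inv(p): d=np.array(p)-O; return np.array([d@X,d@Y,d[2]]).round(4)
E
python3 - <<'E'
from jar import *
ctrl.move_gripper(0)
ctrl.goto(J(0,-.17,.30),[180,0,117.2]); ctrl.move_l(J(0,-.17,.184),vel=.12); print(ctrl.current_time(),ctrl.current_ft_force())
for b in np.radians(np.arange(62,1,-8)):
    h=ctrl.move_l(J(0,-.141*np.sin(b)-.024,.143+.141*np.cos(b)-.02),vel=.08,threshold=15)
    print(round(np.degrees(b)),h,inv(ctrl.current_ee_pos()),ctrl.current_ft_force().round(1))
    if h: break
else:
    z=.143+.141-.02
    h=ctrl.move_l(J(0,.02,z),vel=.03,threshold=6); print(h,inv(ctrl.current_ee_pos()),ctrl.current_ft_force())
print(ctrl.current_time()); snap('scene','s5'); snap('top','t5')
a=cv2.imread('pics/s5.png')[100:260,200:456]; b=cv2.imread('pics/t5.png')[90:250,210:466]
cv2.imwrite('pics/c5.png',cv2.resize(np.vstack([a,b]),(480,600),interpolation=cv2.INTER_CUBIC))
E
```

```text
17.6083 [-0.1440422  -0.07752742  0.06508075]
62 False [ 1.000e-04 -1.486e-01  1.897e-01] [0.  0.5 0. ]
54 False [ 1.000e-04 -1.385e-01  2.062e-01] [ 2.4 -3.2  2.1]
46 False [ 0.     -0.1267  0.2214] [ 5.5 -6.6  5.8]
38 True [-0.0003 -0.1192  0.2299] [ 0.2  0.2 -0. ]
19.075
```

View pics/c5.png

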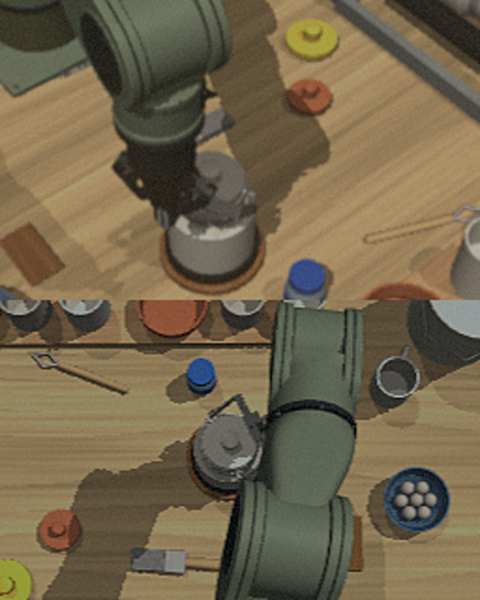

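The push lost the ball: the force was mostly radial and then dropped to zero. I'll lift clear and look.

```bash
cat >> jar.py <<'E'
def ballpos(f):
    from scipy.optimize import least_squares
    P,p,ok=cloud(f); p=p.astype(int)
    red=ok&(p[...,0]>120)&(p[...,1]<70)&(p[...,2]<70)&(P[...,2]>.15)&(np.hypot(P[...,0]-O[0],P[...,1]-O[1])<.19)
    B=P[red]; W=np.linalg.inv(np.load('pics/%s.npz'%f)['T'])[:3,3]; d=B.mean(0)-W
    s=least_squares(lambda c:np.linalg.norm(B-c,axis=1)-.01,B.mean(0)+.008*d/np.linalg.norm(d),loss='soft_l1',f_scale=.002)
    q=inv(s.x); return len(B),q,'bail',np.degrees(np.arctan2(-q[1],q[2]-.143)).round(1),'r',np.hypot(q[1],q[2]-.143).round(4)
E
python3 - <<'E'
from jar import *
e=inv(ctrl.current_ee_pos()); ctrl.move_l(J(0,e[1],.33),vel=.15)
ctrl.goto(J(0,-.04,.37),[180,0,117.2])
snap('wrist','w6'); snap('scene','s6'); print(ballpos('w6'))
print(ballpos('s6'),ctrl.current_time())
a=cv2.imread('pics/w6.png'); b=cv2.imread('pics/s6.png')[140:290,220:460]
cv2.imwrite('pics/c6.png',cv2.resize(np.vstack([a,cv2.resize(b,(640,400))]),(480,600)))
E
```

```text
(18, array([ 0.0011, -0.0993,  0.2496]), 'bail', np.float64(43.0), 'r', np.float64(0.1457))
(39, array([-0.    , -0.0984,  0.2432]), 'bail', np.float64(44.5), 'r', np.float64(0.1404)) 20.55
```

View pics/c6.png

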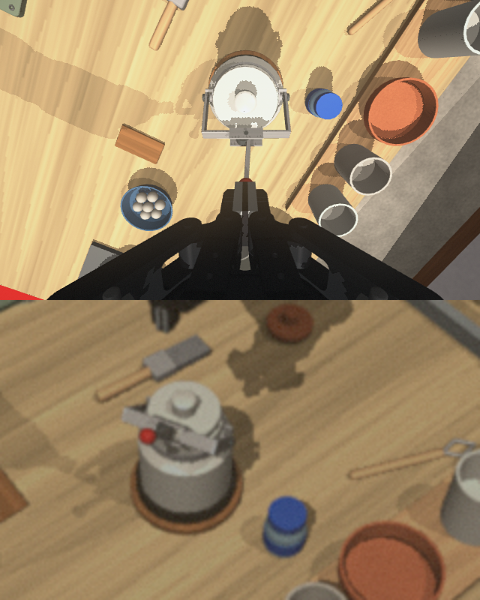

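The bail had moved as planned, to about 44°. The stored sliding friction simply let go and tripped the threshold. I'll continue the push from here.

```bash
python3 - <<'E'
from jar import *
ctrl.goto(J(0,-.14,.33),[180,0,117.2]); ctrl.move_l(J(0,-.14,.222),vel=.15)
for b in np.radians(np.arange(40,1,-6)):
    h=ctrl.move_l(J(0,-.141*np.sin(b)-.021,.143+.141*np.cos(b)-.022),vel=.06,threshold=25)
    print(round(np.degrees(b)),h,inv(ctrl.current_ee_pos()),ctrl.current_ft_force().round(1))
z=.143+.141-.02
h=ctrl.move_l(J(0,.0,z),vel=.02,threshold=8); print(h,inv(ctrl.current_ee_pos()),ctrl.current_ft_force())
e=inv(ctrl.current_ee_pos()); ctrl.move_l(J(0,e[1]-.02,e[2]),vel=.1);ctrl.move_l(J(0,e[1]-.02,.36),vel=.2)
ctrl.goto(J(.0,-.02,.42),[180,0,117.2])
snap('wrist','w7'); snap('scene','s7'); print(ballpos('s7'),ctrl.current_time())
a=cv2.imread('pics/w7.png'); b=cv2.imread('pics/s7.png')[120:270,220:460]
cv2.imwrite('pics/c7.png',cv2.resize(np.vstack([a,cv2.resize(b,(640,400))]),(480,600)))
E
```

```text
40 False [ 0.0003 -0.1115  0.2299] [ 2.5 -3.1  2.7]
34 False [ 1.000e-04 -9.940e-02  2.379e-01] [ 0.8  0.7 -0.3]
28 False [ 0.     -0.0869  0.2453] [ 0.4 -0.1 -0. ]
22 False [ 1.000e-04 -7.330e-02  2.519e-01] [ 0.7  0.7 -1.5]
16 False [ 1.000e-04 -5.940e-02  2.567e-01] [-0.4 -0.3 -0.6]
10 False [ 1.00e-04 -4.51e-02  2.60e-01] [-0.1  0.2 -0.5]
4 False [ 1.000e-04 -3.050e-02  2.618e-01] [ 1.  -0.5  0.4]
True [-2.000e-04 -1.930e-02  2.627e-01] [ 3.44029447 -4.51942363  1.50850451]
(36, array([0.0016, 0.0009, 0.283 ]), 'bail', np.float64(-0.4), 'r', np.float64(0.14)) 27.2083
```

View pics/c7.png

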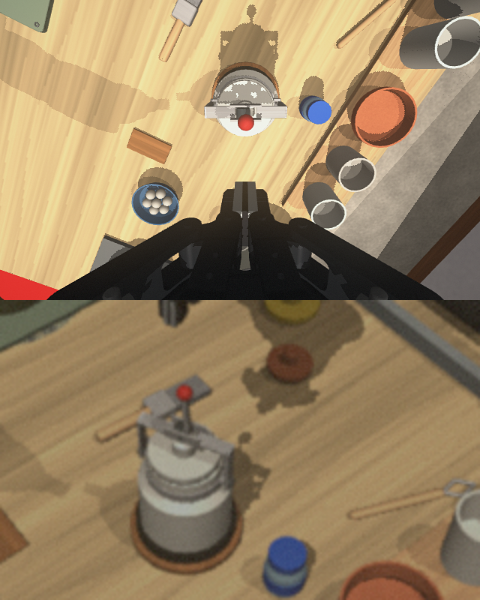

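The bail is upright and the lever is raised. Now I fold the lever: a side push first, then down from above.

```bash
python3 - <<'E'
from jar import *
R=[180,0,27.2]; B=lambda l:(-.07*np.cos(l),.214+.07*np.sin(l))
ctrl.goto(J(.035,0,.36),R); ctrl.move_l(J(.035,0,.277),vel=.15)
for l in np.radians([84,76,68,60,52,46]):
    x,z=B(l); h=ctrl.move_l(J(x+.0215,0,z-.006),vel=.06,threshold=20); print(round(np.degrees(l)),h,inv(ctrl.current_ee_pos()),ctrl.current_ft_force().round(1))
    if h: break
e=inv(ctrl.current_ee_pos()); ctrl.move_l(J(e[0]+.01,0,e[2]+.003),vel=.1); ctrl.move_l(J(e[0]+.01,0,.36),vel=.2)
ctrl.goto(J(.05,-.03,.40),[180,0,117.2]); 
snap('scene','s8'); P=ballpos('s8'); print(P,ctrl.current_time())
E
```

```text
84 False [ 1.44e-02 -1.00e-04  2.78e-01] [-0.4 -0.1 -0.4]
76 False [ 0.0047 -0.      0.276 ] [-0.2  0.1 -0.2]
68 False [-0.0046 -0.      0.273 ] [-0.3  0.2 -0.5]
60 False [-0.0134 -0.      0.2687] [ 0.9 -0.7 -1.1]
52 False [-0.0215  0.      0.2633] [-0.3  0.4  0.7]
46 False [-0.0271 -0.      0.2584] [-0.6 -0.1  0. ]
(33, array([-0.0473,  0.0003,  0.2628]), 'bail', np.float64(-0.1), 'r', np.float64(0.1198)) 33.5333
```

```bash
python3 - <<'E'
from jar import *
R=[180,0,27.2]; B=lambda l:(-.07*np.cos(l),.214+.07*np.sin(l))
x,z=B(np.radians(46)); ctrl.goto(J(x,0,.33),R); ctrl.move_l(J(x,0,z+.018),vel=.1)
for l in np.radians([40,32,24,16,8]):
    x,z=B(l); h=ctrl.move_l(J(x,0,z+.0095),vel=.05,threshold=25); print(round(np.degrees(l)),h,inv(ctrl.current_ee_pos()),ctrl.current_ft_force().round(1))
    if h: break
else:
    h=ctrl.move_l(J(-.07,0,.215),vel=.015,threshold=12); print(h,inv(ctrl.current_ee_pos()),ctrl.current_ft_force())
    ctrl.pause(.2)
e=inv(ctrl.current_ee_pos()); ctrl.move_l(J(e[0],0,.36),vel=.15)
ctrl.goto(J(.0,-.05,.42),[180,0,117.2])
snap('wrist','w9'); snap('scene','s9'); print(ballpos('s9'),ballpos('w9'),ctrl.current_time())
a=cv2.imread('pics/w9.png'); b=cv2.imread('pics/s9.png')[140:290,220:460]
cv2.imwrite('pics/c9.png',cv2.resize(np.vstack([a,cv2.resize(b,(640,400))]),(480,600)))
P,p,ok=cloud('s9'); m=ok&(np.hypot(P[...,0]-O[0],P[...,1]-O[1])<.05)&(P[...,2]>.172)&(P[...,2]<.187); A=P[m]; print(len(A),np.linalg.lstsq(np.c_[A[:,:2]-O[:2],np.ones(len(A))],A[:,2],rcond=None)[0])
E
```

```text
40 False [-0.0537 -0.      0.2685] [0.4 0.8 0.6]
32 False [-0.0593  0.      0.2606] [ 0.8 -0.3  0.5]
24 False [-0.0637  0.      0.252 ] [ 0.3 -0.   0.9]
16 False [-6.710e-02  1.000e-04  2.428e-01] [0.2 0.9 0.4]
8 False [-0.0692  0.      0.2333] [0.3 0.4 0.4]
True [-6.990e-02 -1.000e-04  2.276e-01] [-2.99210223  0.17640153 13.97854257]
(31, array([-0.0695,  0.0007,  0.2183]), 'bail', np.float64(-0.5), 'r', np.float64(0.0753)) (72, array([-0.0684, -0.0004,  0.2306]), 'bail', np.float64(0.3), 'r', np.float64(0.0876)) 40.475
558 [-0.01335468  0.00979407  0.17807477]
```

View pics/c9.png

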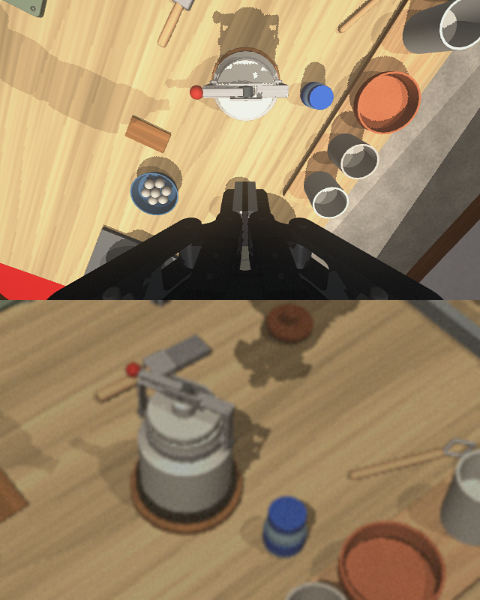

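The lever looks folded, but the ball is 3–4 mm higher than nominal, so it may be about 0.05 rad short of its stop. I'll press again a little harder to check.

```bash
python3 - <<'E'
from jar import *
R=[180,0,27.2]
ctrl.goto(J(-.07,0,.30),R); ctrl.move_l(J(-.07,0,.236),vel=.1)
for th in(8,16,28):
    h=ctrl.move_l(J(-.07,0,.212),vel=.015,threshold=th); print(h,inv(ctrl.current_ee_pos()),ctrl.current_ft_force().round(1))
ctrl.pause(.3); print(inv(ctrl.current_ee_pos()),ctrl.current_ft_force().round(1))
ctrl.move_l(J(-.07,0,.36),vel=.15)
ctrl.goto(J(.0,-.1,.42),[180,0,117.2])
snap('scene','s10'); print(ballpos('s10'),ctrl.current_time())
A=[]
P,p,ok=cloud('s10'); d=P-O; xx=d@X; yy=d@Y; m=ok&(abs(yy)<.006)&(xx<-.015)&(xx>-.055)&(d[...,2]>.205)&(d[...,2]<.24)
print(m.sum(),np.polyfit(xx[m],P[m][:,2],1))
E
```

```text
True [-7.010e-02 -1.000e-04  2.277e-01] [-1.6  0.5 12.3]
True [-7.020e-02 -2.000e-04  2.272e-01] [-5.1  1.8 19.2]
True [-0.0703 -0.0004  0.2266] [-7.1  3.6 30.5]
[-0.0703 -0.0004  0.2267] [-6.7  1.9 27.7]
(32, array([-0.0673,  0.0006,  0.2177]), 'bail', np.float64(-0.5), 'r', np.float64(0.0747)) 46.8833
91 [0.04204607 0.21875502]
```

```bash
python3 - <<'E'
from jar import *
print(ctrl.current_ft_force().round(1)); ctrl.sign_off(); print(ctrl.current_time())
E
```

```text
[ 0.2 -0.1  1.3]
the job is handed in; nothing more can be done
the job is handed in; nothing more can be done
```

The jar is closed and I handed the job in at about 47 s of the 69 s allowed; sign-off reports no verdict. I set the white lid on the mouth under force control, pushed the bail upright with closed fingers, then folded the lever down and pressed it to its stop.

**Last checks**
- **Lid:** just after release the disc top was at 0.1796 m (0.179 expected), level to within 0.005 rad and about 1 mm off centre. After clamping, a coarser fit from the scene camera gave 0.178 m and about 0.017 rad of tilt.
- **Bail:** it measured within 0.5° of upright.
- **Lever:** the lever bar measured flat to about 0.04 rad. A 28–30 N press moved the ball only about 1 mm further, so I took it as at its stop.
- **Bystanders:** the brown lid and the other bench items looked unmoved in the pictures; I did not measure them.

**What disagreed**
- **Bail push:** the first push stopped at about 44° when sliding friction let go and tripped the force threshold. I took the ball again and finished the swing.
- **Red ball height:** the scene camera put the folded ball at 0.218 m against a nominal 0.214 m, which would be at most about 0.05 rad and still within the limit. A wrist camera fit gave 0.231 m. I did not trust that one, as it also read about 6 mm higher than the scene camera when the bail was half up.

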